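# Find the hidden catch in the parts cabinet's ledge and open its drawer

### The arm

A 6-joint arm with a two-finger parallel gripper is mounted at the origin on the work surface. World frame = base frame: x ahead of the robot, y to its left, z up, the work surface at z = 0. Lengths are in m, angles in rad, forces in N, time in s.
With the tool pointing down it reaches from about 0.275 to 0.975 m from the base axis. Payload 8.4 kg.
Tool frame: the origin (TCP) lies between the finger pads; the fingertips stand ahead of it and the grasp point (between the pads) lies 5 mm behind it (robot.finger_overhang is the z of the fingertips in the tool frame, in m); z points along the fingers, y is the line along which they close (so a half turn about z gives the same grasp; the last joint's range is limited). The gripper opens to 92 mm and grips with 3 to 60 N. Pads are 20 mm wide; open, the fingers measure 128 mm over their backs; the gripper's body (75 mm by 189 mm) begins 69 mm behind the grasp point.
Start: joints at [-1.218, 0.353, 1.633, -0, 1.155, -0.002], TCP at [0.217, -0.586, 0.229] pointing down, gripper open.
Joint ranges: [-2.63, 2.63], [-0.92, 2.1], [0.06, 2.66], [-1.3, 4.44], [0, 2.69], [-3.02, 3.02]. Speed limits (rad/s): [2.22, 2.22, 2.79, 3.14, 3.14, 3.14].

### API

Orientations are given as a 3x3 rotation matrix whose columns are the frame's x, y, z axes.
In Python, from cell import robot, viewer, workorder gives the robot as it stands.
- The arm moves only by the tool jog_arm, never from a script. Its argument "steps" is one flat list of numbers, 6 for each row, row after row: the shift along the tool's x, y, z in m, then the turn, a rotation vector about the tool's x, y, z in degrees. In form: [tx, ty, tz, ax, ay, az, tx, ty, tz, ax, ay, az, ...]. A call has 1 to 20 rows; each row is the pose to reach, as a shift and turn from the pose commanded when the call began, along the tool's axes at that moment; what a row does not reach only later rows make up. A row lasts 1/8 s, in which the tool goes at most 62.5 mm and 10.7 degrees, less where a joint would pass 70% of its speed; a pose out of reach is approached as far as the arm can. A call with a gripper value outside its range is refused whole. "fingers" is the opening, from 0 (shut) to 1 (fully open), set as the call begins (left out, the last holds). The fingers move at their own pace and stop on an object; "grip_force" is the grip in N (left out, the last holds). Time passes only in rows, so rows that repeat a pose let the fingers close. It gives the time, the measured TCP pose, the force, the opening and the grip force at its end, in the units of the state.
- robot.get_obs(): the state, without advancing time (a new reading comes with each control period).
- viewer.capture(name): name is "scene" or "top" or "wrist"; returns a dict with "pixels" (480x640x3 uint8, blue, green, red), "intrinsics" (3x3 intrinsics, pixels), "k1" (the pictures are not rectified: a ray, as slopes to the right and down, at radius r is drawn at 1 + k1 r^2 times it, then the intrinsics apply), "pose" (4x4, takes a point from camera to world coordinates). Camera axes: x right, y up, looking along -z (the intrinsics and any distortion apply to the point x, -y, -z); pixel columns grow to the right and rows downward; lengths in m; the calibration is good to about 2 mm. A picture is of the moment at which its call begins. There is no depth.
- workorder.finish_job(): hands the job in; it is judged then, once.
The state is a dict: "time": time; "q": joint angles; "qd": joint speeds; "joint_efforts": joint torques, N m; "tcp_pos": TCP position; "tool_rot": TCP orientation; "ft_force": force on the tool from outside, world axes, zero at the start; "moment": the same for the moment, N m; "gripper_width": finger opening in m; "finger_force": force on a finger pad.
Only numpy, scipy, OpenCV 4.12 (cv2) and the standard library are available. Lean on these libraries where they do the work, as an engineer would, in place of code of your own. Each camera call takes 0.05 s, during which the arm holds its last target. There are 200 camera calls.

### The job

The jets drawer of the small blue parts cabinet is locked by a catch hidden somewhere under its aluminium ledge. With closed fingertips resting lightly on the ledge, slide along it until they drop into the hidden recess, then press the catch gently to its stop so that the drawer springs ajar, and pull the drawer fully open by its bar handle and let go. Never bear down hard on the ledge, and leave the other things on the bench and cabinet where they are.

Things in the scene. Friction and masses are not known exactly. Their poses are not given: they have to be found in the camera images.
- cabinet: Blue steel parts cabinet fixed to the bench: 200 mm deep (its x), 360 mm wide (its y), flat top 130 mm high, with a raised aluminium ledge along the top's front edge. Origin: centre of its underside; x points to its rear, the drawer side faces its own -x, z up.
- ledge_mid (a point): Middle of the ledge's upper face. The ledge is 40 mm wide (its centre line at cabinet x = -70 mm), 360 mm long along the cabinet's y, level, 155 mm above the bench, 25 mm above the cabinet's top; its polished, slippery face is six pieces bedded on rubber that give 1 mm per 8 N. A push of more than 30 N of the fingers on it is too much.
- ledge_left (a point): Point on the ledge's upper face and centre line at cabinet y = +150 mm: one end of the stretch to search. Between here and ledge_right lie six 50 mm long pieces, end to end with eased edges and no visible seams; one of them, different every time, is the sprung cover of the recess.
- ledge_right (a point): Point on the ledge's upper face and centre line at cabinet y = -150 mm: the other end of the stretch to search. The cover sinks only when the fingertips are wholly on its 50 mm; the other pieces give 3 mm at most.
- recess (a joint): How far the recess cover has sunk, in m: 0 flush with the ledge, 0.012 fully sunk on to the catch. It sinks under a push of only 1.6 to 2.6 N and springs back when let go.
- catch (a joint): How far the catch under the cover is pressed (downwards, on from the sunk cover), in m: 0 at rest, 0.006 at its stop. It starts to move at 7 N and reaches its stop at 11 N; it frees the drawer at about 0.004 and springs back when let go. Cover and catch together sink 18 mm below the ledge's upper face.
- drawer (a joint): Opening of the drawer in m, along the cabinet's -x: 0 shut, 0.08 fully open (end stop). While locked it does not move; when the catch is pressed a spring pushes it about 25 mm open by itself. From there it slides with some 2 N and stays where it is left.
- handle (a point): Middle of the drawer's bar handle: a level steel bar 12 mm in diameter and 120 mm long, parallel to the cabinet's y, 100 mm above the bench; 46 mm from the drawer front's face to the bar's axis (58 mm in front of the cabinet when shut). Moves with the drawer.
- carburettor: Loose alloy carburettor body, 120 x 90 x 70 mm, on the bench. Origin: centre of its underside. Must stay where it is.
- spray_can: Loose yellow spray can, 64 mm diameter, 190 mm tall. Origin: centre of its underside. Must stay where it is.
- green_bottle: Loose green glass bottle, 68 mm diameter, 220 mm tall. Origin: centre of its underside. Must stay where it is.
- clear_bottle: Loose clear bottle with red cap, 60 mm diameter, 160 mm tall. Origin: centre of its underside. Must stay where it is.
- screwdriver: Loose screwdriver lying on the bench. Origin: under its middle. Must stay where it is.
- hammer: Loose hammer lying on the bench. Origin: under its middle. Must stay where it is.
- canister: Loose brass vacuum canister, 48 mm diameter, 42 mm tall, on top of the cabinet behind the ledge. Origin: centre of its underside. Must stay where it is.
- dish: Loose steel dish, 70 mm diameter, 35 mm tall, on top of the cabinet behind the ledge. Origin: centre of its underside. Must stay where it is.

How it is judged:
On the way, in this order (a step that is already met when the one before it is completed fails the run):
1. the fingers rest on the ledge in unbroken contact for 0.6 s, with the drawer still locked (contact force between the fingers and anything else above 0.3 N and z of the grasp point in the frame of cabinet above 0.145 m and x of the grasp point in the frame of cabinet between -0.11 and -0.03 m and value of joint drawer below 0.005 m), for 0.6 s.
2. the fingers have sunk the hidden cover and pressed the catch under it (value of joint recess above 0.01 m and value of joint catch above 0.003 m and x of the grasp point in the frame of cabinet between -0.11 and -0.03 m).
At the end, for the whole second after the job is handed in: The drawer is at least 70 mm open (of 80) and at rest, let go, and the recess cover and catch have sprung back to within 3 mm of flush (value of joint drawer above 0.07 m and velocity of joint drawer between -0.01 and 0.01 m/s and value of joint each of recess, catch below 0.003 m); the robot touches nothing.
It fails at once if the fingers bear on the ledge with more than 30 N (contact force between the fingers and anything else above 30 N and z of the grasp point in the frame of cabinet above 0.145 m and x of the grasp point in the frame of cabinet between -0.11 and -0.03 m).
It fails at once if a bystander is shifted by more than 30 mm (distance of any of carburettor, spray_can, green_bottle, clear_bottle, screwdriver, hammer, canister, dish from where it was at the start of the episode above 0.03 m).
It also fails if it takes over 72 s, if anything falls off the work surface, if the arm or the gripper's body presses on something with over 40 N, if the wrist force passes 120 N, or if a joint passes its speed limit or range.

## Working session

There is one attempt and no reset: what is moved stays moved. The work goes in short steps, Python scripts to look and compute and a tool call to move; the robot and the scene stay as the last step left them, time stands still between calls to the robot, and variables do not carry over. Pictures are saved under pics/ and viewed, at most 10 in all, crops included, and the job is handed in when it is done.

Besides the shell and the picture viewer there is one more tool, called after "Emit:" as name(argument=value, ...) on one line, values as JSON. jog_arm: Moves the arm, as the interface text tells. Its arguments: {"type":"object","properties":{"steps":{"type":"array","items":{"type":"number"}},"fingers":{"type":"number"},"grip_force":{"type":"number"}},"required":["steps"]}

```bash
mkdir -p pics
cat > h.py <<'E'
import numpy as np, cv2
from cell import robot, viewer, workorder
def cap(n,f):
    c=viewer.capture(n); cv2.imwrite('pics/'+f+'.png',c['pixels']); 
    np.savez('pics/'+f+'.npz',K=c['intrinsics'],k1=c['k1'],pose=c['pose']); return c
def onplane(f,uv,z):
    d=np.load('pics/'+f+'.npz'); K=d['K']; k1=float(d['k1']); P=d['pose']
    s=cv2.undistortPoints(np.array(uv,float).reshape(-1,1,2),K,np.array([k1,0,0,0,0.])).reshape(-1,2)
    out=[]
    for a,b in s:
        r=P[:3,:3]@np.array([a,-b,-1]); o=P[:3,3]; out.append(o+r*(z-o[2])/r[2])
    return np.array(out)
E
python3 - <<'E'
from h import *
a=cap('scene','s0');b=cap('top','t0')
print(a['pose'][:3,3],b['pose'][:3,3],robot.get_obs(),robot.finger_overhang)
E
```

```text
[1.19033858 0.71049013 1.139742  ] [0.33124236 0.04469103 1.60377025] {'time': 0.1, 'q': array([-1.21839613e+00,  3.53589651e-01,  1.63404339e+00,  9.67677737e-06,
        1.15520112e+00, -2.40647492e-03]), 'qd': array([ 0.00037453, -0.00198184, -0.00059226, -0.00020933, -0.00104132,
       -0.00110932]), 'joint_efforts': array([-1.06038409e-03, -5.94905305e+01, -3.34930122e+01,  6.98036165e-02,
        1.81802030e-02, -4.81382835e-05]), 'tcp_pos': array([ 0.21698407, -0.58567523,  0.22793904]), 'tool_rot': array([[ 9.37715032e-01,  3.47405155e-01, -4.20200263e-04],
       [ 3.47405409e-01, -9.37714304e-01,  1.16827175e-03],
       [ 1.18358318e-05, -1.24148583e-03, -9.99999229e-01]]), 'ft_force': array([-0.31867854,  0.83923776, -0.42263972]), 'moment': array([ 0.05928794, -0.0127923 ,  0.00917596]), 'finger_force': 0.0, 'gripper_width': 0.09183750071017974} 0.014
```

View pics/s0.png

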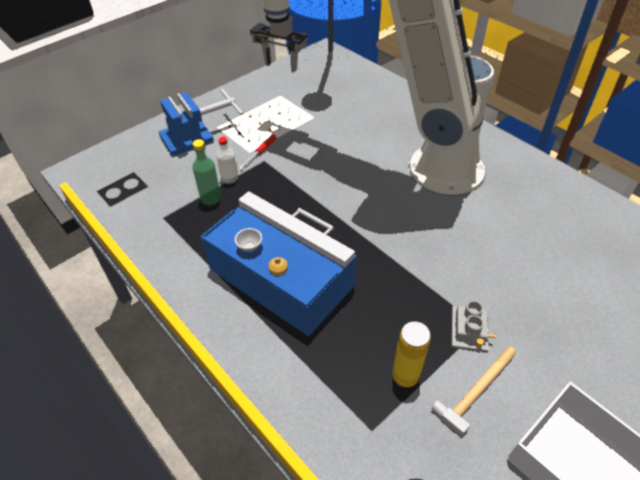

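View pics/t0.png

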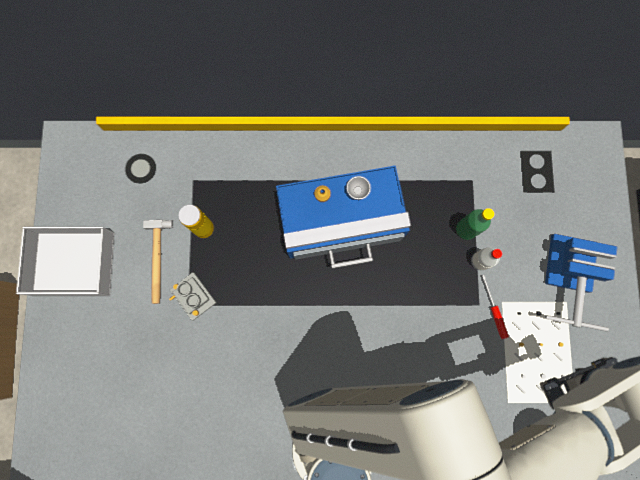

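The top view shows the cabinet with its white ledge from about (286,242) to (410,220) px and the handle near (350,258). The two bottles are to the right of it and the spray can is to the left. Next I'll fit the ledge.

Run:
```python
from h import *
for f,(x0,y0,x1,y1) in dict(t0=(270,195,425,256),s0=(225,185,365,270)).items():
    im=cv2.imread(f'pics/{f}.png'); hsv=cv2.cvtColor(im,cv2.COLOR_BGR2HSV)
    m=((hsv[...,1]<50)&(hsv[...,2]>(215 if f=='t0' else 170))).astype(np.uint8)
    k=np.zeros_like(m);k[y0:y1,x0:x1]=1
    cs,_=cv2.findContours(m*k,cv2.RETR_EXTERNAL,cv2.CHAIN_APPROX_NONE); c=max(cs,key=cv2.contourArea)
    box=cv2.boxPoints(cv2.minAreaRect(c)); W=onplane(f,box,.155)
    print(f,cv2.contourArea(c),box.round(1).tolist(),W.round(4).tolist(),'mid',W.mean(0))
    print([np.linalg.norm(W[i]-W[(i+1)%4]).round(4) for i in range(4)])
    e=[W[(i+1)%4]-W[i] for i in range(4)]; l=max(e,key=np.linalg.norm); print(np.degrees(np.arctan2(l[1],l[0])))
print(onplane('t0',[[350,263]],.1))
```

```text
t0 1537.0 [[283.70001220703125, 233.39999389648438], [407.0, 211.6999969482422], [409.3999938964844, 225.10000610351562], [286.0, 246.8000030517578]] [[0.6134, 0.1438, 0.155], [0.6766, -0.2099, 0.155], [0.6374, -0.2155, 0.155], [0.5748, 0.1368, 0.155]] mid [ 0.62556067 -0.03619913  0.155     ]
[np.float64(0.3594), np.float64(0.0396), np.float64(0.3578), np.float64(0.0393)]
-79.86805186122918
s0 1916.5 [[238.39999389648438, 200.0], [250.60000610351562, 178.89999389648438], [359.1000061035156, 241.5], [346.8999938964844, 262.6000061035156]] [[0.6798, -0.2075, 0.155], [0.603, -0.254, 0.155], [0.545, 0.1239, 0.155], [0.6154, 0.1523, 0.155]] mid [ 0.6108091  -0.04630202  0.155     ]
[np.float64(0.0898), np.float64(0.3823), np.float64(0.0759), np.float64(0.3655)]
98.7196055657538
[[ 0.53565832 -0.04772559  0.1       ]]
```

Emit:
jog_arm(steps=[0, 0, -0.06, 0, 0, 0, 0, 0, -0.09, 0, 0, 0, 0.055, -0.025, -0.09, 0, 0, -8, 0.11, -0.05, -0.09, 0, 0, -16, 0.165, -0.075, -0.09, 0, 0, -24, 0.22, -0.1, -0.09, 0, 0, -32, 0.276, -0.125, -0.09, 0, 0, -40, 0.331, -0.15, -0.09, 0, 0, -48, 0.386, -0.175, -0.09, 0, 0, -56, 0.441, -0.2, -0.09, 0, 0, -64, 0.497, -0.225, -0.09, 0, 0, -72, 0.552, -0.25, -0.09, 0, 0, -79.8, 0.552, -0.25, -0.09, 0, 0, -79.8, 0.552, -0.25, -0.09, 0, 0, -79.8, 0.552, -0.25, -0.09, 0, 0, -79.8], fingers=0)

```text
time: 1.98
tcp_pos: [0.6469, -0.161, 0.3186]
tool_rot: [[-0.174, 0.985, -0.0], [0.985, 0.174, -0.0], [-0.0, -0.001, -1.0]]
ft_force: [-0.1, 0.3, -0.5]
gripper_width: 0.0003
finger_force: 0.0
```

Run:
```python
from h import *
c=cap('wrist','w1');o=robot.get_obs();print(o['time'],o['tcp_pos'],o['tool_rot'],o['ft_force'],o['gripper_width'])
```

```text
2.025 [ 0.64701192 -0.16113753  0.31873925] [[-1.73665661e-01  9.84804659e-01 -1.47140532e-04]
 [ 9.84804656e-01  1.73665632e-01 -1.93611161e-04]
 [-1.65115920e-04 -1.78528291e-04 -9.99999970e-01]] [ 0.34461201 -0.02395173  0.00970518] 0.0004614852859135234
```

View pics/w1.png

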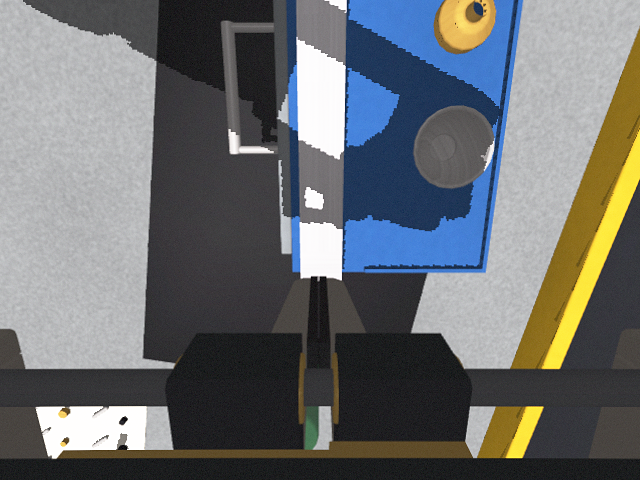

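The wrist view shows the white ledge strip between columns ~300 and 343, ending near row 278. The fingertips are at about (318,280), with the handle to the left. I'll check the ledge position from these.

Run:
```python
from h import *
W=onplane('w1',[[300,265],[343,265],[297,60],[346,60],[320,278]],.155)
H=onplane('w1',[[227,25],[234,150]],.1)
mid=np.array([.6256,-.0362]);a=np.radians(10.1);ex=np.array([np.cos(a),np.sin(a)]);ey=np.array([-ex[1],ex[0]])
for p in list(W)+list(H): d=p[:2]-mid; print(p.round(4),(d@ex).round(4),(d@ey).round(4))
```

```text
[ 0.636  -0.2014  0.155 ] -0.0187 -0.1645
[ 0.6772 -0.1941  0.155 ] 0.0232 -0.1645
[ 0.6045 -0.0235  0.155 ] -0.0186 0.0162
[ 0.6446 -0.0164  0.155 ] 0.0222 0.0162
[ 0.6576 -0.2113  0.155 ] 0.0008 -0.178
[0.5292 0.0053 0.1   ] -0.0876 0.0577
[ 0.5483 -0.108   0.1   ] -0.0886 -0.0571
```

Emit:
jog_arm(steps=[0, 0, 0.05, 0, 0, 0, 0, 0, 0.1, 0, 0, 0, 0, 0, 0.14, 0, 0, 0, 0, 0, 0.142, 0, 0, 0, 0, 0, 0.142, 0, 0, 0, 0, 0, 0.142, 0, 0, 0])

```text
time: 2.78
tcp_pos: [0.6491, -0.1604, 0.179]
tool_rot: [[-0.175, 0.984, 0.003], [0.984, 0.175, -0.001], [-0.001, 0.003, -1.0]]
ft_force: [-1.1, 0.1, -0.6]
gripper_width: 0.0001
finger_force: 0.0
```

Emit:
jog_arm(steps=[0, 0, 0.003, 0, 0, 0, 0, 0, 0.005, 0, 0, 0, 0, 0, 0.005, 0, 0, 0, 0, 0, 0.005, 0, 0, 0])

```text
time: 3.28
tcp_pos: [0.6479, -0.1598, 0.1716]
tool_rot: [[-0.176, 0.984, -0.0], [0.984, 0.176, 0.0], [0.0, -0.0, -1.0]]
ft_force: [-0.1, 0.1, -0.1]
gripper_width: 0.0006
finger_force: 0.0
```

Emit:
jog_arm(steps=[0, 0, 0.001, 0, 0, 0, 0, 0, 0.002, 0, 0, 0, 0, 0, 0.002, 0, 0, 0])

```text
time: 3.65
tcp_pos: [0.6479, -0.1599, 0.1695]
tool_rot: [[-0.176, 0.984, -0.0], [0.984, 0.176, 0.0], [0.0, -0.0, -1.0]]
ft_force: [-0.0, -0.3, 0.1]
gripper_width: 0.0006
finger_force: 0.0
```

Emit:
jog_arm(steps=[0, 0, 0.001, 0, 0, 0, 0, 0, 0.001, 0, 0, 0, 0, 0, 0.001, 0, 0, 0])

```text
time: 4.03
tcp_pos: [0.648, -0.1599, 0.169]
tool_rot: [[-0.176, 0.984, 0.0], [0.984, 0.176, -0.0], [-0.0, 0.0, -1.0]]
ft_force: [-0.8, -0.8, 5.1]
gripper_width: 0.0007
finger_force: 2.5
```

Emit:
jog_arm(steps=[0, 0, 0.0002, 0, 0, 0, 0, 0, 0.0002, 0, 0, 0, 0, 0, 0.0002, 0, 0, 0, 0, 0, 0.0002, 0, 0, 0, 0, 0, 0.0002, 0, 0, 0, 0, 0, 0.0002, 0, 0, 0, 0, 0, 0.0002, 0, 0, 0])

```text
time: 4.9
tcp_pos: [0.648, -0.1599, 0.1689]
tool_rot: [[-0.176, 0.984, 0.0], [0.984, 0.176, -0.0], [-0.0, 0.0, -1.0]]
ft_force: [-1.3, 0.4, 5.7]
gripper_width: 0.0003
finger_force: 3.1
```

Emit:
jog_arm(steps=[0.006, 0, 0, 0, 0, 0, 0.013, 0, 0, 0, 0, 0, 0.02, 0, 0, 0, 0, 0, 0.027, 0, 0, 0, 0, 0, 0.034, 0, 0, 0, 0, 0, 0.041, 0, 0, 0, 0, 0, 0.046, 0, 0, 0, 0, 0, 0.05, 0, 0, 0, 0, 0, 0.05, 0, 0, 0, 0, 0, 0.05, 0, 0, 0, 0, 0])

```text
time: 6.15
tcp_pos: [0.6396, -0.1103, 0.1689]
tool_rot: [[-0.176, 0.984, 0.001], [0.984, 0.176, 0.0], [-0.0, 0.001, -1.0]]
ft_force: [0.5, -0.2, 6.0]
gripper_width: 0.0005
finger_force: 2.9
```

Emit:
jog_arm(steps=[0.006, 0, 0, 0, 0, 0, 0.013, 0, 0, 0, 0, 0, 0.02, 0, 0, 0, 0, 0, 0.027, 0, 0, 0, 0, 0, 0.034, 0, 0, 0, 0, 0, 0.041, 0, 0, 0, 0, 0, 0.046, 0, 0, 0, 0, 0, 0.05, 0, 0, 0, 0, 0, 0.05, 0, 0, 0, 0, 0, 0.05, 0, 0, 0, 0, 0])

```text
time: 7.4
tcp_pos: [0.6308, -0.0611, 0.1689]
tool_rot: [[-0.176, 0.984, 0.001], [0.984, 0.176, 0.0], [-0.0, 0.001, -1.0]]
ft_force: [0.5, -0.1, 5.9]
gripper_width: 0.0003
finger_force: 3.0
```

Emit:
jog_arm(steps=[0.006, 0, 0, 0, 0, 0, 0.013, 0, 0, 0, 0, 0, 0.02, 0, 0, 0, 0, 0, 0.027, 0, 0, 0, 0, 0, 0.034, 0, 0, 0, 0, 0, 0.041, 0, 0, 0, 0, 0, 0.046, 0, 0, 0, 0, 0, 0.05, 0, 0, 0, 0, 0, 0.05, 0, 0, 0, 0, 0, 0.05, 0, 0, 0, 0, 0])

```text
time: 8.65
tcp_pos: [0.6219, -0.0118, 0.1689]
tool_rot: [[-0.176, 0.984, 0.001], [0.984, 0.176, 0.0], [-0.0, 0.001, -1.0]]
ft_force: [1.2, -1.1, 5.7]
gripper_width: 0.0003
finger_force: 3.0
```

Emit:
jog_arm(steps=[0.006, 0, 0, 0, 0, 0, 0.013, 0, 0, 0, 0, 0, 0.02, 0, 0, 0, 0, 0, 0.027, 0, 0, 0, 0, 0, 0.034, 0, 0, 0, 0, 0, 0.041, 0, 0, 0, 0, 0, 0.046, 0, 0, 0, 0, 0, 0.05, 0, 0, 0, 0, 0, 0.05, 0, 0, 0, 0, 0, 0.05, 0, 0, 0, 0, 0])

```text
time: 9.9
tcp_pos: [0.6131, 0.0374, 0.1689]
tool_rot: [[-0.176, 0.984, 0.001], [0.984, 0.176, 0.0], [0.0, 0.001, -1.0]]
ft_force: [-0.2, 0.5, 6.8]
gripper_width: 0.0003
finger_force: 3.0
```

Emit:
jog_arm(steps=[0.006, 0, 0, 0, 0, 0, 0.013, 0, 0, 0, 0, 0, 0.02, 0, 0, 0, 0, 0, 0.027, 0, 0, 0, 0, 0, 0.034, 0, 0, 0, 0, 0, 0.041, 0, 0, 0, 0, 0, 0.046, 0, 0, 0, 0, 0, 0.05, 0, 0, 0, 0, 0, 0.05, 0, 0, 0, 0, 0, 0.05, 0, 0, 0, 0, 0])

```text
time: 11.15
tcp_pos: [0.6038, 0.0866, 0.1683]
tool_rot: [[-0.176, 0.984, -0.0], [0.984, 0.176, 0.001], [0.001, -0.0, -1.0]]
ft_force: [-0.0, 1.7, 2.5]
gripper_width: 0.0005
finger_force: 1.5
```

Emit:
jog_arm(steps=[0, 0, 0.002, 0, 0, 0, 0, 0, 0.004, 0, 0, 0, 0, 0, 0.004, 0, 0, 0])

```text
time: 11.52
tcp_pos: [0.6038, 0.0861, 0.1641]
tool_rot: [[-0.176, 0.984, -0.0], [0.984, 0.176, -0.0], [-0.0, -0.0, -1.0]]
ft_force: [-0.4, 0.8, 0.8]
gripper_width: 0.0006
finger_force: 0.7
```

Emit:
jog_arm(steps=[0, 0, 0.002, 0, 0, 0, 0, 0, 0.004, 0, 0, 0, 0, 0, 0.006, 0, 0, 0, 0, 0, 0.0075, 0, 0, 0, 0, 0, 0.0075, 0, 0, 0])

```text
time: 12.15
tcp_pos: [0.6039, 0.0861, 0.157]
tool_rot: [[-0.176, 0.984, -0.0], [0.984, 0.176, -0.0], [-0.0, -0.0, -1.0]]
ft_force: [-1.7, 0.1, 5.4]
gripper_width: 0.0002
finger_force: 2.9
```

Emit:
jog_arm(steps=[0, 0, 0.001, 0, 0, 0, 0, 0, 0.002, 0, 0, 0, 0, 0, 0.002, 0, 0, 0, 0, 0, 0.002, 0, 0, 0])

```text
time: 12.65
tcp_pos: [0.6039, 0.0861, 0.1553]
tool_rot: [[-0.176, 0.984, 0.0], [0.984, 0.176, -0.0], [-0.0, 0.0, -1.0]]
ft_force: [-3.6, 0.8, 8.9]
gripper_width: 0.0008
finger_force: 4.5
```

Emit:
jog_arm(steps=[0, 0, 0.001, 0, 0, 0, 0, 0, 0.002, 0, 0, 0, 0, 0, 0.002, 0, 0, 0])

```text
time: 13.02
tcp_pos: [0.6039, 0.0861, 0.1533]
tool_rot: [[-0.176, 0.984, 0.0], [0.984, 0.176, -0.0], [-0.0, 0.0, -1.0]]
ft_force: [-2.6, 0.7, 9.1]
gripper_width: 0.0002
finger_force: 4.4
```

Emit:
jog_arm(steps=[0, 0, 0.001, 0, 0, 0, 0, 0, 0.0015, 0, 0, 0, 0, 0, 0.0015, 0, 0, 0, 0, 0, 0.0015, 0, 0, 0])

```text
time: 13.52
tcp_pos: [0.6039, 0.0861, 0.1519]
tool_rot: [[-0.176, 0.984, 0.0], [0.984, 0.176, -0.0], [-0.0, 0.0, -1.0]]
ft_force: [-3.3, -0.3, 9.8]
gripper_width: 0.0004
finger_force: 4.8
```

Run:
```python
from h import *
cap('wrist','w2')
```

```text
(no output)
```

View pics/w2.png

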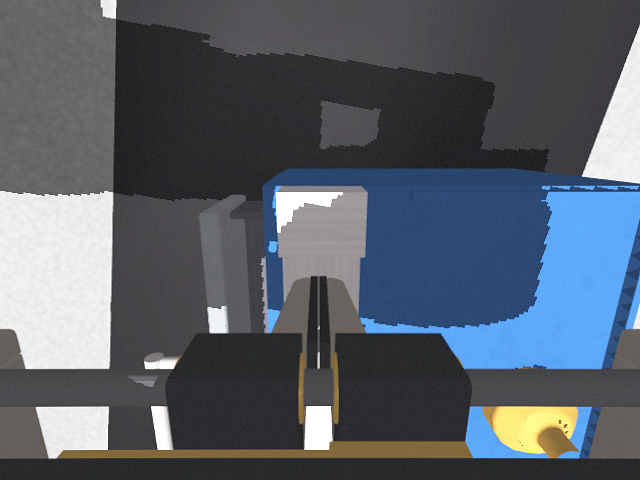

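The wrist view shows the cover sunk under the fingertips and the drawer front standing ajar at columns 200–245. I'll lift and move over the handle.

Emit:
jog_arm(steps=[0, 0, -0.01, 0, 0, 0, 0, 0, -0.025, 0, 0, 0, 0, 0, -0.06, 0, 0, 0, 0, 0, -0.11, 0, 0, 0, -0.04, -0.04, -0.12, 0, 0, 0, -0.08, -0.08, -0.12, 0, 0, 0, -0.124, -0.113, -0.12, 0, 0, 0, -0.124, -0.113, -0.12, 0, 0, 0, -0.124, -0.113, -0.12, 0, 0, 0], fingers=0.43)

```text
time: 14.7
tcp_pos: [0.5149, -0.0556, 0.2718]
tool_rot: [[-0.175, 0.985, 0.001], [0.985, 0.175, 0.0], [0.0, 0.001, -1.0]]
ft_force: [-0.2, 0.5, 0.6]
gripper_width: 0.0395
finger_force: 0.0
```

Run:
```python
from h import *
cap('wrist','w3');cap('top','t3');print(robot.get_obs()['tcp_pos'])
```

```text
[ 0.51510194 -0.05491653  0.27148278]
```

View pics/w3.png

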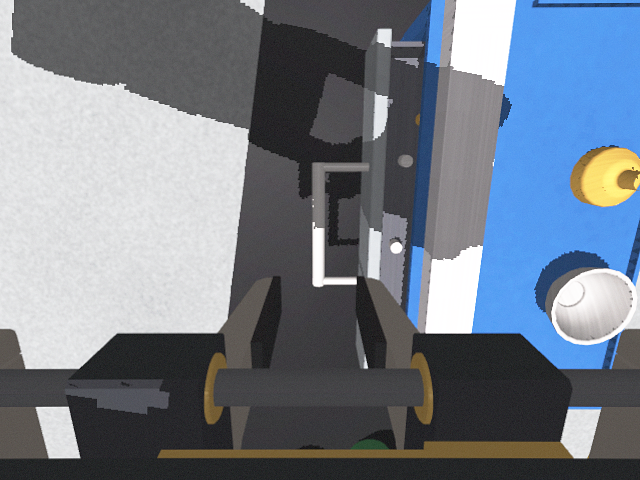

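The handle bar is at column ~318, rows 165–285. It lies centred between the fingers, and the drawer is open a gap.

Run:
```python
from h import *
H=onplane('w3',[[318,168],[318,283],[380,40]],.1)
mid=np.array([.6256,-.0362]);a=np.radians(10.1);ex=np.array([np.cos(a),np.sin(a)]);ey=np.array([-ex[1],ex[0]])
for p in list(H)+[robot.get_obs()['tcp_pos']]: d=p[:2]-mid; print(p.round(4),(d@ex).round(4),(d@ey).round(4))
```

```text
[ 0.5053 -0.0022  0.1   ] -0.1125 0.0546
[ 0.5254 -0.1147  0.1   ] -0.1124 -0.0597
[0.5381 0.1109 0.1   ] -0.0604 0.1602
[ 0.5151 -0.0549  0.2715] -0.1121 0.001
```

Emit:
jog_arm(steps=[0, 0, 0.04, 0, 0, 0, 0, 0, 0.08, 0, 0, 0, 0, 0, 0.12, 0, 0, 0, 0, 0, 0.145, 0, 0, 0, 0, 0, 0.16, 0, 0, 0, 0, 0, 0.17, 0, 0, 0, 0, 0, 0.17, 0, 0, 0, 0, 0, 0.17, 0, 0, 0])

```text
time: 15.8
tcp_pos: [0.5151, -0.0557, 0.1021]
tool_rot: [[-0.176, 0.984, 0.001], [0.984, 0.176, -0.0], [-0.0, 0.001, -1.0]]
ft_force: [-0.2, -0.4, 0.5]
gripper_width: 0.0396
finger_force: 0.0
```

Emit:
jog_arm(steps=[0, 0, 0, 0, 0, 0, 0, 0, 0, 0, 0, 0, 0, 0, 0, 0, 0, 0, 0, 0, 0, 0, 0, 0, 0, 0, 0, 0, 0, 0], fingers=0, grip_force=10)

```text
time: 16.42
tcp_pos: [0.5147, -0.0558, 0.1016]
tool_rot: [[-0.176, 0.984, 0.0], [0.984, 0.176, -0.0], [-0.0, 0.0, -1.0]]
ft_force: [-0.4, 0.2, 3.6]
gripper_width: 0.0116
finger_force: 10.0
```

Gripped at 11.6 mm, which matches the 12 mm bar.

Emit:
jog_arm(steps=[0, -0.004, 0, 0, 0, 0, 0, -0.01, 0, 0, 0, 0, 0, -0.017, 0, 0, 0, 0, 0, -0.024, 0, 0, 0, 0, 0, -0.031, 0, 0, 0, 0, 0, -0.038, 0, 0, 0, 0, 0, -0.044, 0, 0, 0, 0, 0, -0.049, 0, 0, 0, 0, 0, -0.053, 0, 0, 0, 0, 0, -0.053, 0, 0, 0, 0, 0, -0.053, 0, 0, 0, 0])

```text
time: 17.8
tcp_pos: [0.4617, -0.0652, 0.1015]
tool_rot: [[-0.176, 0.984, -0.001], [0.984, 0.176, -0.0], [-0.0, -0.001, -1.0]]
ft_force: [-0.2, -0.8, 8.6]
gripper_width: 0.0115
finger_force: 10.0
```

Emit:
jog_arm(steps=[0, 0, 0, 0, 0, 0, 0, 0, 0, 0, 0, 0, 0, 0, 0, 0, 0, 0, 0, 0, 0, 0, 0, 0], fingers=0.43)

```text
time: 18.3
tcp_pos: [0.4621, -0.065, 0.1012]
tool_rot: [[-0.176, 0.984, -0.0], [0.984, 0.176, 0.0], [0.0, -0.0, -1.0]]
ft_force: [0.6, 0.0, 0.3]
gripper_width: 0.0394
finger_force: 0.0
```

Emit:
jog_arm(steps=[0, 0, -0.02, 0, 0, 0, 0, 0, -0.06, 0, 0, 0, 0, 0, -0.11, 0, 0, 0, 0, 0, -0.15, 0, 0, 0, 0, 0, -0.17, 0, 0, 0, 0, 0, -0.17, 0, 0, 0, 0, 0, -0.17, 0, 0, 0])

```text
time: 19.18
tcp_pos: [0.4617, -0.065, 0.2703]
tool_rot: [[-0.176, 0.984, -0.001], [0.984, 0.176, 0.0], [0.0, -0.001, -1.0]]
ft_force: [0.6, 0.3, 0.1]
gripper_width: 0.0394
finger_force: 0.0
```

Run:
```python
from h import *
cap('wrist','w4');cap('top','t4');print(robot.get_obs()['tcp_pos'])
```

```text
[ 0.46159939 -0.06491991  0.27005023]
```

View pics/w4.png

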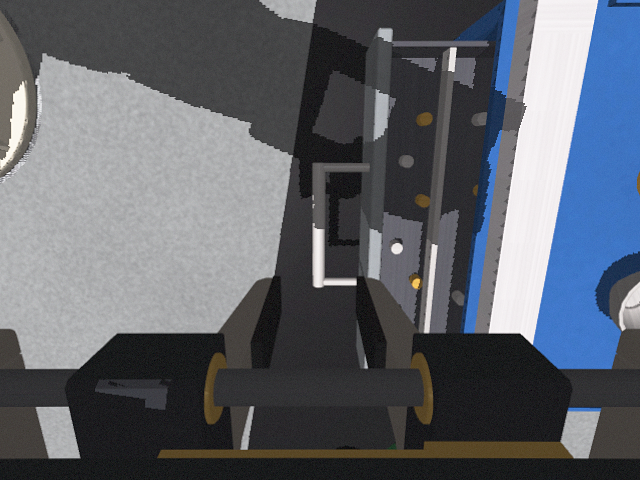

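The drawer is wide open, with the handle again at column ~318 between the open fingers. That puts it at about 78 mm open. The ledge is flush and nothing is touching.

Run:
```python
from h import *
print(workorder.finish_job())
```

```text
the job is handed in; nothing more can be done
None
```

The job is handed in, though the hand-in gave no verdict: the catch was under the sixth piece (the `ledge_left` end), the drawer is about 78 mm open by camera and arm position, and the handle is let go; readings on the ledge stayed under 10 N.

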